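Free a seized jar cap and lay it in the tray

ROBOT

A 7-joint arm with a two-finger parallel gripper is mounted at the origin on a cart in front of the work surface, level with it; the furniture and walls round the work are solid. World frame = base frame: x ahead of the robot, y to its left, z up, the work surface at z = 0. Lengths are in mm, angles in rad, forces in N, time in s.
With the tool pointing down it reaches from about 400 to 875 mm from the base axis. Payload 4.4 kg.
Tool frame: the origin (TCP) lies between the finger pads; the fingertips stand 25 mm ahead of it and the grasp point (between the pads) lies 6 mm ahead of it; z points along the fingers, y is the line along which they close (so a half turn about z gives the same grasp; the last joint's range is limited). The gripper opens to 85 mm and grips with 20 to 120 N. Pads are 22 mm wide; open, the fingers measure 114 mm over their backs; the gripper's body (76 mm by 85 mm) begins 54 mm behind the grasp point. The pads swing forward as they close: fully open they stand 13 mm farther back than shut.
Start: joints at [1.091, 0.628, 0.038, 1.517, -0.027, 0.996, -0.02], TCP at [261.387, -595.142, 256.313] pointing down, gripper open.
Joint ranges: [-3.06, 3.06], [-0.37, 2.12], [-1.25, 1.32], [0.18, 2.47], [-1.1, 4.24], [0.23, 1.98], [-2.94, 2.94]. Speed limits (rad/s): [2.57, 2.57, 3.14, 3.14, 3.14, 3.14, 3.14].

INTERFACE

Orientations are given as a unit quaternion [x, y, z, w].
In Python, from plant import bot gives the robot as it stands.
- The arm moves only by the tool play_rows, never from a script. Its argument "rows" is a list of rows, each an object of numbers: "dx", "dy", "dz": the shift along the tool's x, y, z in mm; "spin": the turn about the tool's z in rad. A call has 1 to 20 rows; each row is the pose to reach, as a shift and turn from the pose commanded when the call began, along the tool's axes at that moment; what a row does not reach only later rows make up. A row lasts 1/8 s, in which the tool goes at most 62.5 mm and 10.7 degrees, less where a joint would pass 70% of its speed; a pose out of reach is approached as far as the arm can. A call with a gripper value outside its range is refused whole. "grip" is the closure, from 0 (fully open) to 1 (shut), set as the call begins (left out, the last holds). The fingers move at their own pace and stop on an object; "force" is the grip in N (left out, the last holds). Time passes only in rows, so rows that repeat a pose let the fingers close. It gives the time, the measured TCP pose, the force, the opening and the grip force at its end, in the units of the state.
- bot.observe(): the state, without advancing time (a new reading comes with each control period).
- bot.read_camera(name): name is "side" or "top" or "wrist"; returns a dict with "image" (420x560x3 uint8, blue, green, red), "mtx" (3x3 intrinsics, pixels), "rvec" (rotation vector, rad) and "tvec" (3), from world to camera coordinates, as OpenCV has them. Camera axes: x right, y down, z forward; pixel columns grow to the right and rows downward; lengths in mm; the calibration is good to about 2 mm. A picture is of the moment at which its call begins. There is no depth.
- bot.hand_in(): hands the job in; it is judged then, once.
The state is a dict: "t": time; "joint_positions": joint angles; "dq": joint speeds; "effort": joint torques, N m; "tool_pos": TCP position; "orientation": TCP orientation; "contact_force": force on the tool from outside, world axes, zero at the start; "wrist_torque": the same for the moment, N m; "finger_gap": opening from 0.0 (shut) to 1.0 (fully open); "gripper_force": force on a finger pad.
Only numpy, scipy, OpenCV 4.12 (cv2) and the standard library are available. Lean on these libraries where they do the work, as an engineer would, in place of code of your own. Each camera call takes 0.05 s, during which the arm holds its last target. There are 200 camera calls.

TASK

The black cap of the amber jar of buffer tablets, held in the bench clamp, has seized on its seal: grip it firmly, break it loose with a short hard twist anticlockwise (seen from above), unscrew it the rest of the way and lift it off. Set it down, without dropping it, inside the steel tray, lying flat with its open side down as it was on the jar. Leave the beaker, the flask and the vial standing where they are.

Things in the scene. Friction and masses are not known exactly. Their poses are not given: they have to be found in the camera images.
- jar: Amber glass jar (72 mm wide, white label with blue stripe) clamped upright in a grey bottle clamp fixed to the worktop (base 84 x 118 mm, jaws 44 mm high, star knob on its +y side 80 mm from the axis). It cannot move. Origin: on the jar's axis at the worktop; z up. Shoulder slopes from radius 36 mm at z = 76 mm to 20 mm at z = 87 mm. Neck 40 mm wide.
- jar_mouth (a point): Centre of the jar's glass rim, 110 mm above the worktop, on the axis of cap and neck. Turned anticlockwise from tight, the cap's two lugs leave the neck's two threads after 2.0 to 2.5 rad in all (best 2.25; a stop follows at about 2.6); there it lifts straight off. With less turn the threads hold it down. It cannot be tightened further than at the start.
- cap: Loose black ribbed cap, 59 mm wide, 25 mm high, about 70 g. Origin: centre of its lower edge (91 mm above the worktop when tight, top at 116 mm); z up through its flat top, x along the jar's x when tight. Opening needs about 1 to 1.5 N m for the first 0.7 rad (grip with 60 N or more; it dips 1 mm over a bead); then it springs up 2 mm and turns easily, without having to rise further.
- tray: Small stainless tray with a sheet of paper in it, fixed to the worktop, 150 mm (x) by 190 mm (y) outside, rim 16 mm high, floor 2 mm above the worktop. Origin: centre of its underside; z up.
- notebook: Dark blue notebook, 148 x 100 x 14 mm, lying flat on the other side of the jar from the tray, fixed. Origin: centre of its underside.
- beaker: Empty glass beaker, 75 mm wide, 96 mm high, standing behind the jar to the right; bystander. Origin: centre of its underside, z up.
- flask: Conical glass flask, part filled, 63 mm wide, 102 mm high, standing behind the jar to the left; bystander. Origin: centre of its underside, z up.
- vial: Small brown vial with black cap, 27 mm wide, 52 mm high, standing behind the jar; bystander. Origin: centre of its underside, z up.

How it is judged:
By the outcome, as a careful person would: the job done as asked, in the order asked, and still so for the second after the job is handed in, with the robot touching nothing.
It also fails if it takes over 48 s, if anything falls off the work surface, if the arm or the gripper's body presses on something with over 40 N, if the wrist force passes 120 N, or if a joint passes its speed limit or range.

## Working session

There is one attempt and no reset: what is moved stays moved. The work goes in short steps, Python scripts to look and compute and a tool call to move; the robot and the scene stay as the last step left them, time stands still between calls to the robot, and variables do not carry over. Pictures are saved under pics/ and viewed, at most 10 in all, crops included, and the job is handed in when it is done.

Besides the shell and the picture viewer there is one more tool, called after ">>>" as name(argument=value, ...), one argument or row to a line, values as JSON. play_rows: Moves the arm, as the interface text tells. Its arguments: {"type":"object","properties":{"rows":{"type":"array"},"grip":{"type":"number"},"force":{"type":"number"}},"required":["rows"]}

```bash
mkdir -p pics
python3 - <<'E'
from plant import bot
import cv2,pickle,numpy as np
s=bot.observe();print(s['t'],s['tool_pos'],s['orientation'],s['finger_gap'])
R={}
for n in('top','side'):
    R[n]=bot.read_camera(n); r=R[n]
    print(n,r['mtx'].tolist(),(-cv2.Rodrigues(np.array(r['rvec']))[0].T@np.array(r['tvec']).reshape(3)))
pickle.dump(R,open('v.pkl','wb'))
cv2.imwrite('pics/a.png',cv2.resize(np.vstack([R['top']['image'],R['side']['image']]),(400,600)) if 0 else R['top']['image'])
cv2.imwrite('pics/b.png',R['side']['image'])
E
```

```text
0.0 [ 261.17481135 -594.59722329  255.37447909] [ 9.78670044e-01  2.05436215e-01 -2.05665355e-04 -9.29538973e-04] 0.9975267650882133
top [[380.9601223269301, 0.0, 273.20805644056287], [0.0, 380.9601223269301, 216.5653380636876], [0.0, 0.0, 1.0]] [454.41324897  -8.8022977  994.34325149]
side [[503.4183954004644, 0.0, 281.37179479912845], [0.0, 503.4183954004644, 209.61846857563378], [0.0, 0.0, 1.0]] [309.88494361 992.24215134 719.42938199]
```

View pics/a.png

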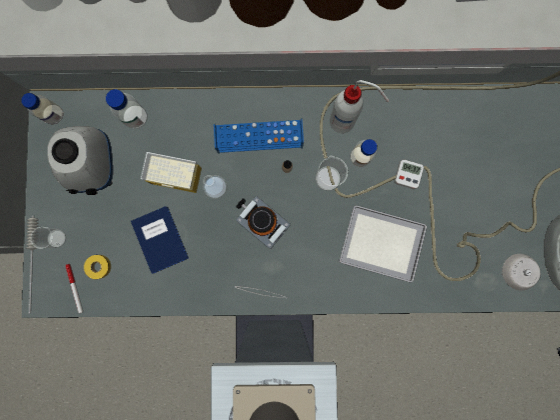

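View pics/b.png

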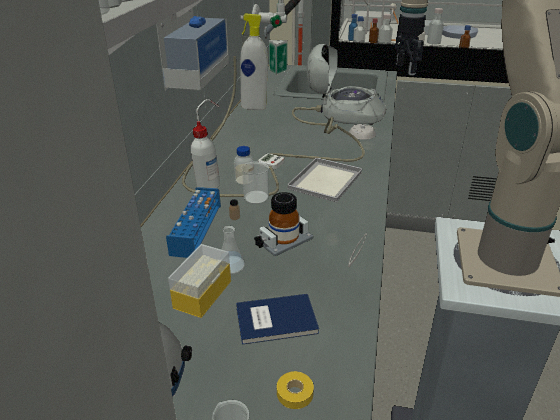

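The top view shows the cap at about (262,219), the tray at (383,243), the flask at (214,186), the vial at (287,166) and the beaker at (331,173). The side view shows the cap at (284,203).

```bash
cat > h.py <<'E'
import cv2,numpy as np
def ray(r,uv,z):
    R=cv2.Rodrigues(np.array(r['rvec'],float))[0];t=np.array(r['tvec'],float).reshape(3);c=-R.T@t
    d=R.T@np.linalg.inv(np.array(r['mtx']))@np.array([uv[0],uv[1],1.]);return c+d*(z-c[2])/d[2]
E
python3 - <<'E'
import pickle,cv2,numpy as np
from h import ray
R=pickle.load(open('v.pkl','rb'))
def blobs(n,box,thr,hi=False):
    x0,y0,x1,y1=box;g=R[n]['image'][y0:y1,x0:x1].max(2)
    m=((g>thr) if hi else (g<thr)).astype(np.uint8)
    cs=max(cv2.findContours(m,0,2)[0],key=cv2.contourArea)
    return cs.reshape(-1,2)+[x0,y0]
c=blobs('top',(244,200,282,238),45);(u,v),rad=cv2.minEnclosingCircle(c)
print('top cap',u,v,rad,cv2.boundingRect(c),ray(R['top'],(u,v),116))
c=blobs('side',(265,185,305,222),45);b=cv2.boundingRect(c);e=cv2.fitEllipse(c)
print('side cap',b,e,ray(R['side'],(b[0]+b[2]/2,b[1]+b[3]/2),103.5))
c=blobs('top',(335,200,430,285),190,True);r=cv2.minAreaRect(c)
print('paper',r,ray(R['top'],r[0],2))
P=np.array([ray(R['top'],p,2)[:2] for p in cv2.boxPoints(r)]);print(P.round())
for n,uv,z in(('flask',(214,186),50),('vial',(287,166),52),('beaker',(331,173),96)):print(n,ray(R['top'],uv,z).round())
for p in((238,203),(257,247),(288,232)):print('clamp',ray(R['top'],p,20).round())
cr=np.hstack([cv2.resize(R['top']['image'][190:255,225:300],None,fx=5,fy=5,interpolation=2),cv2.resize(R['side']['image'][185:250,250:325],None,fx=5,fy=5,interpolation=2)])
cv2.imwrite('pics/c.png',cr)
E
```

```text
top cap 259.2727355957031 218.72727966308594 14.376954078674316 (245, 205, 29, 27) [515.1049396  26.9905177 116.       ]
side cap (271, 193, 26, 21) ((283.6480712890625, 203.16360473632812), (20.875659942626953, 26.969167709350586), 90.44467163085938) [511.76441368  27.73852824 103.5       ]
paper ((381.6000061035156, 243.3000030517578), (61.13093948364258, 45.16848373413086), 15.255120277404785) [ 454.75527581 -285.14120342    2.        ]
[[ 420. -192.]
 [ 533. -226.]
 [ 489. -378.]
 [ 377. -343.]]
flask [603. 142.  50.]
vial [651. -41.  52.]
beaker [ 623. -144.   96.]
clamp [563.  85.  20.]
clamp [450.  37.  20.]
clamp [487. -42.  20.]
```

View pics/c.png

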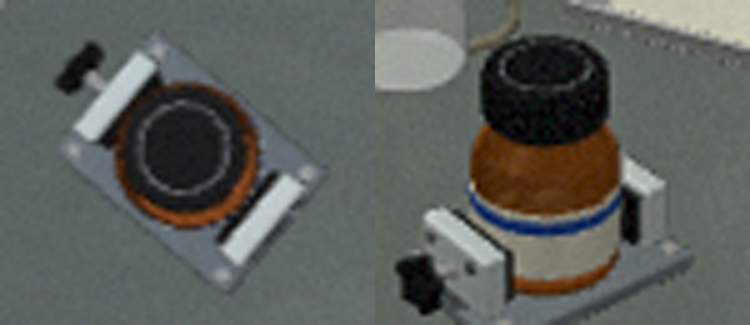

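The cap sits at about (513, 25) and the jar's y axis points about 50° from world x. I'll go above it first and look from close by.

>>> play_rows(
  rows=[
    {"dx": 20,"dy": -20},
    {"dx": 55,"dy": -53},
    {"dx": 95,"dy": -92},
    {"dx": 137,"dy": -133},
    {"dx": 179,"dy": -174},
    {"dx": 221,"dy": -215},
    {"dx": 263,"dy": -256},
    {"dx": 305,"dy": -297},
    {"dx": 347,"dy": -338},
    {"dx": 389,"dy": -379},
    {"dx": 425,"dy": -414},
    {"dx": 455,"dy": -443},
    {"dx": 473,"dy": -460},
    {"dx": 480,"dy": -467},
    {"dx": 480,"dy": -467},
    {"dx": 480,"dy": -467},
  ],
  grip=0,
  force=110,
)

```text
$.rows[0]: bad value
```

Run:
```python
from plant import bot
import cv2
import pickle
s=bot.observe();print(s['t'],s['tool_pos'],s['orientation'],s['finger_gap'],s['joint_positions'])
r=bot.read_camera('wrist');pickle.dump(r,open('w.pkl','wb'));print(r['mtx'],r['rvec'],r['tvec'])
cv2.imwrite('pics/d.png',r['image'])
```

```text
0.1 [ 261.16401666 -594.63984814  255.46725525] [ 9.78672926e-01  2.05422769e-01 -1.95987282e-04 -8.66504338e-04] 0.9992615624163763 [ 1.09120231  0.62927128  0.03844977  1.51827562 -0.02699385  0.99634067
 -0.02000163]
[[302.36699558   0.         282.13811773]
 [  0.         302.36699558 210.22646112]
 [  0.           0.           1.        ]] [-2.39085786  1.56093437  0.2609803 ] [-648.25680734  -41.46577253  382.10038011]
```

View pics/d.png

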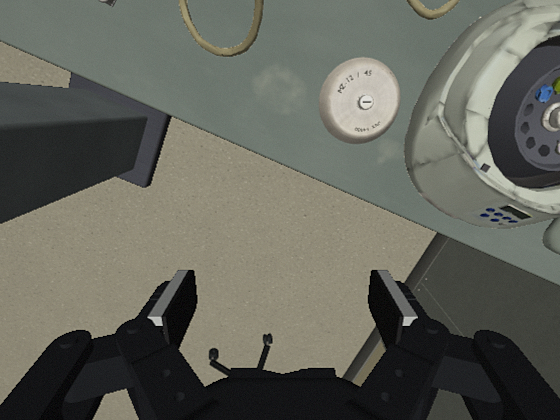

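The move was refused because the rows need all four keys, so the picture shows only the start pose: cap-like lid at (360,100), fingers at (180,310) and (390,310).

>>> play_rows(
  rows=[
    {"dx": 20,"dy": -20,"dz": 0,"spin": 0},
    {"dx": 55,"dy": -53,"dz": 0,"spin": 0},
    {"dx": 95,"dy": -92,"dz": 0,"spin": 0},
    {"dx": 137,"dy": -133,"dz": 0,"spin": 0},
    {"dx": 179,"dy": -174,"dz": 0,"spin": 0},
    {"dx": 221,"dy": -215,"dz": 0,"spin": 0},
    {"dx": 263,"dy": -256,"dz": 0,"spin": 0},
    {"dx": 305,"dy": -297,"dz": 0,"spin": 0},
    {"dx": 347,"dy": -338,"dz": 0,"spin": 0},
    {"dx": 389,"dy": -379,"dz": 0,"spin": 0},
    {"dx": 425,"dy": -414,"dz": 0,"spin": 0},
    {"dx": 455,"dy": -443,"dz": 0,"spin": 0},
    {"dx": 473,"dy": -460,"dz": 0,"spin": 0},
    {"dx": 480,"dy": -467,"dz": 0,"spin": 0},
    {"dx": 480,"dy": -467,"dz": 0,"spin": 0},
    {"dx": 480,"dy": -467,"dz": 0,"spin": 0},
  ],
  grip=0,
  force=110,
)

```text
t: 2.15
tool_pos: [512.6, 23.9, 256.3]
orientation: [0.979, 0.204, -0.0, 0.0]
contact_force: [0.8, 0.2, -0.1]
finger_gap: 1.003
gripper_force: 0.0
```

Run:
```python
from plant import bot
import cv2
import pickle
s=bot.observe();print(s['t'],s['tool_pos'],s['orientation'],s['finger_gap'],s['joint_positions'])
r=bot.read_camera('wrist');pickle.dump(r,open('w.pkl','wb'))
cv2.imwrite('pics/e.png',r['image'])
```

```text
2.15 [512.6104689   23.85622502 256.27290315] [ 9.78887267e-01  2.04400196e-01 -3.79291814e-04  3.66480914e-04] 1.0026307551475182 [-0.08172592  0.43350436 -0.02826091  1.89376921  0.01741225  0.81522987
 -1.27841692]
```

View pics/e.png

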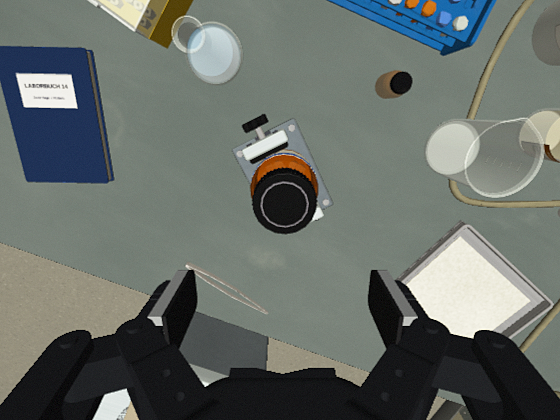

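The wrist view shows the cap top ring centred near (286,204), with the jar and clamp behind it. I'll measure the centre.

Run:
```python
import pickle,cv2,numpy as np
from h import ray
r=pickle.load(open('w.pkl','rb'));g=r['image'].max(2)
x0,y0=240,150
m=(g[y0:250,x0:335]<60).astype(np.uint8);m=cv2.morphologyEx(m,cv2.MORPH_CLOSE,np.ones((5,5)))
c=max(cv2.findContours(m,0,2)[0],key=cv2.contourArea)+[x0,y0];print(cv2.boundingRect(c),cv2.minEnclosingCircle(c))
ms=((g>70)&(g<255)).astype(np.uint8)
yy,xx=np.mgrid[0:420,0:560];ms[(xx-286)**2+(yy-204)**2>29**2]=0
p=np.argwhere(ms)[:,::-1].astype(np.float32);e=cv2.fitEllipse(p.reshape(-1,1,2));print('ring',len(p),p.min(0),p.max(0),e)
ctr=(p.min(0)+p.max(0))/2;print(ctr,ray(r,ctr,116))
```

```text
(252, 168, 65, 66) ((284.1367492675781, 200.41685485839844), 33.011802673339844)
ring 313 [260. 181.] [308. 227.] ((284.194091796875, 204.0764923095703), (44.030731201171875, 46.27418518066406), 94.02012634277344)
[284. 204.] [514.45740118  23.64290448 116.        ]
```

>>> play_rows(
  rows=[
    {"dx": 2,"dy": 1,"dz": 15,"spin": 0},
    {"dx": 2,"dy": 1,"dz": 40,"spin": 0},
    {"dx": 2,"dy": 1,"dz": 65,"spin": 0},
    {"dx": 2,"dy": 1,"dz": 90,"spin": 0},
    {"dx": 2,"dy": 1,"dz": 110,"spin": 0},
    {"dx": 2,"dy": 1,"dz": 125,"spin": 0},
    {"dx": 2,"dy": 1,"dz": 135,"spin": 0},
    {"dx": 2,"dy": 1,"dz": 141,"spin": 0},
    {"dx": 2,"dy": 1,"dz": 141,"spin": 0},
    {"dx": 2,"dy": 1,"dz": 141,"spin": 0},
  ],
  grip=0,
)

```text
t: 3.45
tool_pos: [515.7, 25.4, 115.8]
orientation: [0.979, 0.205, 0.001, 0.0]
contact_force: [-0.4, 0.7, 0.6]
finger_gap: 1.003
gripper_force: 0.0
```

>>> play_rows(
  rows=[
    {"dx": 0,"dy": 0,"dz": 0,"spin": 0},
    {"dx": 0,"dy": 0,"dz": 0,"spin": 0},
    {"dx": 0,"dy": 0,"dz": 0,"spin": 0},
    {"dx": 0,"dy": 0,"dz": 0,"spin": 0},
    {"dx": 0,"dy": 0,"dz": 0,"spin": 0},
    {"dx": 0,"dy": 0,"dz": 0,"spin": 0},
    {"dx": 0,"dy": 0,"dz": 0,"spin": 0},
    {"dx": 0,"dy": 0,"dz": 0,"spin": 0},
  ],
  grip=1,
  force=110,
)

```text
t: 4.45
tool_pos: [516.5, 24.0, 116.9]
orientation: [0.979, 0.205, 0.001, 0.001]
contact_force: [-2.0, -3.1, 11.9]
finger_gap: 0.663
gripper_force: 114.2
```

Run:
```python
from plant import bot
import cv2,numpy as np
s=bot.observe();print({k:np.round(v,3) for k,v in s.items()})
a=bot.read_camera('side')['image'][150:250,230:340];b=bot.read_camera('wrist')['image']
cv2.imwrite('pics/f.png',np.hstack([cv2.resize(a,(440,400),interpolation=2),cv2.resize(b,(360,400))]))
```

```text
{'t': np.float64(4.45), 'joint_positions': array([-0.087,  0.651, -0.022,  2.01 ,  0.033,  0.478, -1.292]), 'dq': array([-0.   , -0.001,  0.001, -0.001, -0.001,  0.   ,  0.002]), 'effort': array([ -1.502, -43.306,  -1.352,  -9.633,  -0.436,  -0.475,   0.112]), 'tool_pos': array([516.473,  23.97 , 116.927]), 'orientation': array([0.979, 0.205, 0.001, 0.001]), 'contact_force': array([-1.974, -3.101, 11.889]), 'wrist_torque': array([-0.871,  0.208, -0.179]), 'gripper_force': np.float64(114.177), 'finger_gap': np.float64(0.663)}
```

View pics/f.png

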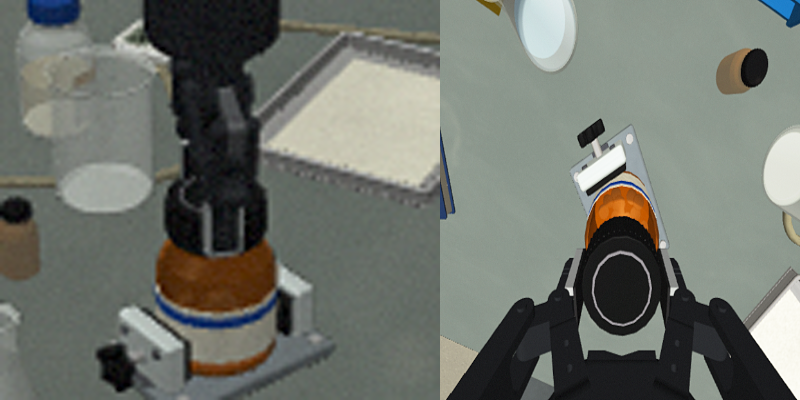

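The grip is firm at 114 N, with the cap centred between the pads and the fingertips at about the cap's lower edge. Next is breaking it loose.

>>> play_rows(
  rows=[
    {"dx": 0,"dy": 0,"dz": 0,"spin": -0.06},
    {"dx": 0,"dy": 0,"dz": 0,"spin": -0.16},
    {"dx": 0,"dy": 0,"dz": 0,"spin": -0.27},
    {"dx": 0,"dy": 0,"dz": 0,"spin": -0.38},
    {"dx": 0,"dy": 0,"dz": 0,"spin": -0.49},
    {"dx": 0,"dy": 0,"dz": 0,"spin": -0.6},
    {"dx": 0,"dy": 0,"dz": 0,"spin": -0.71},
    {"dx": 0,"dy": 0,"dz": 0,"spin": -0.82},
    {"dx": 0,"dy": 0,"dz": 0,"spin": -0.9},
    {"dx": 0,"dy": 0,"dz": 0,"spin": -0.9},
    {"dx": 0,"dy": 0,"dz": 0,"spin": -0.9},
  ],
  force=115,
)

```text
t: 5.92
tool_pos: [516.0, 25.1, 117.9]
orientation: [0.792, 0.611, 0.001, 0.001]
contact_force: [-4.7, -2.2, 22.6]
finger_gap: 0.657
gripper_force: 122.4
```

Run:
```python
from plant import bot
import numpy as np
s=bot.observe();print({k:np.round(v,3) for k,v in s.items()})
q=s['orientation'];print('yaw',2*np.arctan2(q[1],q[0]))
```

```text
{'t': np.float64(5.925), 'joint_positions': array([ 0.075,  0.661, -0.267,  2.006,  0.338,  0.515, -0.691]), 'dq': array([-0.005,  0.001,  0.003, -0.   , -0.001,  0.   ,  0.001]), 'effort': array([-1.7500e-01, -3.8549e+01, -2.0610e+00, -9.9410e+00,  1.0000e-03,
       -1.5700e+00, -1.4900e-01]), 'tool_pos': array([515.992,  25.059, 117.88 ]), 'orientation': array([0.792, 0.611, 0.001, 0.001]), 'contact_force': array([-4.653, -2.153, 22.644]), 'wrist_torque': array([-0.285,  1.06 ,  0.194]), 'gripper_force': np.float64(122.373), 'finger_gap': np.float64(0.657)}
yaw 1.3141496020511743
```

>>> play_rows(
  rows=[
    {"dx": 0,"dy": 0,"dz": -1,"spin": -0.08},
    {"dx": 0,"dy": 0,"dz": -2,"spin": -0.2},
    {"dx": 0,"dy": 0,"dz": -2,"spin": -0.33},
    {"dx": 0,"dy": 0,"dz": -2,"spin": -0.46},
    {"dx": 0,"dy": 0,"dz": -2,"spin": -0.59},
    {"dx": 0,"dy": 0,"dz": -2,"spin": -0.72},
    {"dx": 0,"dy": 0,"dz": -2,"spin": -0.85},
    {"dx": 0,"dy": 0,"dz": -2,"spin": -0.98},
    {"dx": 0,"dy": 0,"dz": -2,"spin": -1.11},
    {"dx": 0,"dy": 0,"dz": -2,"spin": -1.22},
    {"dx": 0,"dy": 0,"dz": -2,"spin": -1.31},
    {"dx": 0,"dy": 0,"dz": -2,"spin": -1.36},
    {"dx": 0,"dy": 0,"dz": -2,"spin": -1.36},
    {"dx": 0,"dy": 0,"dz": -2,"spin": -1.36},
  ],
)

```text
t: 7.68
tool_pos: [513.1, 24.5, 118.1]
orientation: [0.232, 0.973, -0.002, -0.001]
contact_force: [-7.6, -1.3, 12.5]
finger_gap: 0.661
gripper_force: 122.0
```

Run:
```python
from plant import bot
import numpy as np,cv2
s=bot.observe();print({k:np.round(v,3) for k,v in s.items()})
q=s['orientation'];print('yaw',2*np.arctan2(q[1],q[0]))
a=bot.read_camera('side')['image'][150:250,230:340];b=bot.read_camera('wrist')['image']
cv2.imwrite('pics/g.png',np.hstack([cv2.resize(a,(440,400),interpolation=2),cv2.resize(b,(360,400))]))
```

```text
{'t': np.float64(7.675), 'joint_positions': array([ 0.315,  0.728, -0.642,  2.001,  0.718,  0.655,  0.301]), 'dq': array([-0.001, -0.001,  0.001,  0.001, -0.   , -0.   , -0.001]), 'effort': array([ -0.337, -43.68 ,  -6.775, -12.969,   0.807,  -1.959,  -0.095]), 'tool_pos': array([513.138,  24.509, 118.139]), 'orientation': array([ 0.232,  0.973, -0.002, -0.001]), 'contact_force': array([-7.638, -1.315, 12.525]), 'wrist_torque': array([-0.191,  1.536,  0.157]), 'gripper_force': np.float64(121.984), 'finger_gap': np.float64(0.661)}
yaw 2.673828284016385
```

View pics/g.png

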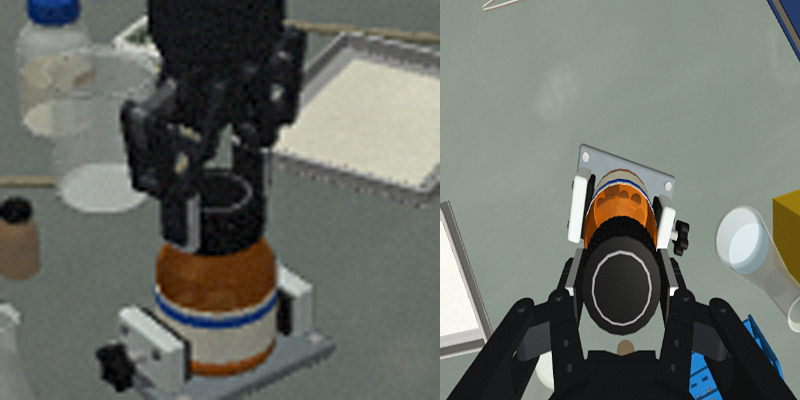

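The gripper has turned 2.26 rad with the cap still gripped; ring centred between the pads at (622,287) in the picture. Now a gentle trial lift.

>>> play_rows(
  rows=[
    {"dx": 0,"dy": 0,"dz": -1,"spin": 0},
    {"dx": 0,"dy": 0,"dz": -2,"spin": 0},
    {"dx": 0,"dy": 0,"dz": -3,"spin": 0},
    {"dx": 0,"dy": 0,"dz": -4,"spin": 0},
    {"dx": 0,"dy": 0,"dz": -5,"spin": 0},
    {"dx": 0,"dy": 0,"dz": -6,"spin": 0},
    {"dx": 0,"dy": 0,"dz": -6,"spin": 0},
  ],
)

```text
t: 8.65
tool_pos: [513.2, 24.5, 122.4]
orientation: [0.232, 0.973, -0.001, -0.002]
contact_force: [-5.2, -1.1, -2.4]
finger_gap: 0.658
gripper_force: 122.2
```

>>> play_rows(
  rows=[
    {"dx": 0,"dy": 0,"dz": -2,"spin": 0},
    {"dx": 0,"dy": 0,"dz": -5,"spin": 0},
    {"dx": 0,"dy": 0,"dz": -9,"spin": 0},
    {"dx": 0,"dy": 0,"dz": -14,"spin": 0},
    {"dx": 0,"dy": 0,"dz": -20,"spin": 0},
    {"dx": 0,"dy": 0,"dz": -28,"spin": 0},
    {"dx": 0,"dy": 0,"dz": -40,"spin": 0},
    {"dx": 0,"dy": 0,"dz": -55,"spin": 0},
    {"dx": 0,"dy": 0,"dz": -70,"spin": 0},
    {"dx": 0,"dy": 0,"dz": -82,"spin": 0},
    {"dx": 0,"dy": 0,"dz": -88,"spin": 0},
    {"dx": 0,"dy": 0,"dz": -90,"spin": 0},
  ],
)

```text
t: 10.15
tool_pos: [515.4, 25.2, 213.7]
orientation: [0.232, 0.973, -0.0, 0.0]
contact_force: [0.2, 0.3, -1.4]
finger_gap: 0.656
gripper_force: 122.3
```

Run:
```python
from plant import bot
import numpy as np,cv2
s=bot.observe();print({k:np.round(v,3) for k,v in s.items()})
q=s['orientation'];th=2*np.arctan2(q[1],q[0]);print('yaw',th)
d=np.array([454.8,-285.1])-s['tool_pos'][:2]
print('dx,dy',d@[np.cos(th),np.sin(th)],d@[np.sin(th),-np.cos(th)])
cv2.imwrite('pics/h.png',cv2.resize(bot.read_camera('side')['image'][60:270,200:400],(571,600),interpolation=2))
```

```text
{'t': np.float64(10.15), 'joint_positions': array([ 0.409,  0.6  , -0.776,  1.921,  0.556,  0.848,  0.441]), 'dq': array([ 0.01 , -0.01 , -0.011, -0.009, -0.022,  0.031,  0.018]), 'effort': array([-3.0000e-02, -4.5200e+01, -8.2940e+00, -1.5018e+01,  1.4000e-02,
       -1.3000e-02, -2.0000e-03]), 'tool_pos': array([515.397,  25.239, 213.653]), 'orientation': array([ 0.232,  0.973, -0.   ,  0.   ]), 'contact_force': array([ 0.235,  0.327, -1.381]), 'wrist_torque': array([0.036, 0.062, 0.005]), 'gripper_force': np.float64(122.296), 'finger_gap': np.float64(0.656)}
yaw 2.673575297490415
dx,dy -85.91882269450241 -304.3028184238266
```

View pics/h.png

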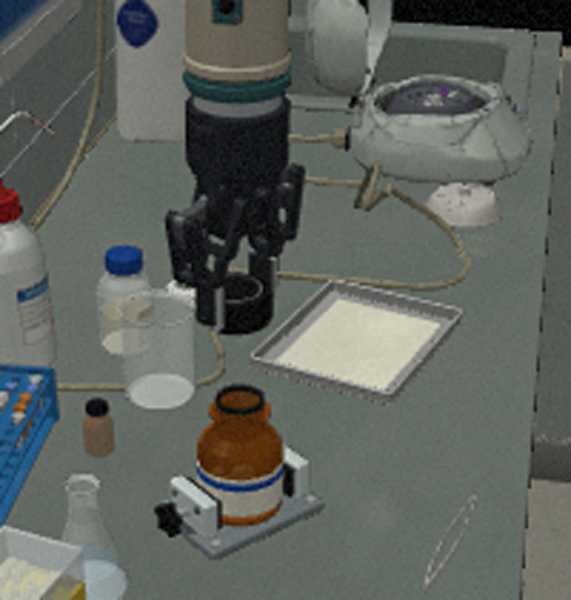

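The cap is off and hangs in the gripper, open side down, and the jar stands open. I'll carry it over the tray.

>>> play_rows(
  rows=[
    {"dx": -4,"dy": -14,"dz": 0,"spin": 0.04},
    {"dx": -11,"dy": -40,"dz": 0,"spin": 0.1},
    {"dx": -19,"dy": -68,"dz": 0,"spin": 0.18},
    {"dx": -27,"dy": -98,"dz": 0,"spin": 0.26},
    {"dx": -36,"dy": -128,"dz": 0,"spin": 0.34},
    {"dx": -44,"dy": -158,"dz": 0,"spin": 0.42},
    {"dx": -53,"dy": -188,"dz": 0,"spin": 0.5},
    {"dx": -61,"dy": -218,"dz": 0,"spin": 0.58},
    {"dx": -69,"dy": -246,"dz": 10,"spin": 0.66},
    {"dx": -76,"dy": -270,"dz": 30,"spin": 0.73},
    {"dx": -81,"dy": -288,"dz": 55,"spin": 0.78},
    {"dx": -84,"dy": -299,"dz": 82,"spin": 0.8},
    {"dx": -86,"dy": -304,"dz": 110,"spin": 0.8},
    {"dx": -86,"dy": -304,"dz": 132,"spin": 0.8},
    {"dx": -86,"dy": -304,"dz": 147,"spin": 0.8},
    {"dx": -86,"dy": -304,"dz": 157,"spin": 0.8},
    {"dx": -86,"dy": -304,"dz": 164,"spin": 0.8},
    {"dx": -86,"dy": -304,"dz": 168,"spin": 0.8},
    {"dx": -86,"dy": -304,"dz": 168,"spin": 0.8},
    {"dx": -86,"dy": -304,"dz": 168,"spin": 0.8},
  ],
)

```text
t: 12.7
tool_pos: [455.3, -284.9, 45.7]
orientation: [0.592, 0.806, 0.0, 0.0]
contact_force: [0.4, -0.4, -1.4]
finger_gap: 0.667
gripper_force: 122.3
```

Run:
```python
from plant import bot
import numpy as np,cv2
s=bot.observe();print({k:np.round(v,3) for k,v in s.items()})
a=bot.read_camera('side')['image'][120:240,260:400]
b=bot.read_camera('top')['image'][180:300,320:460]
cv2.imwrite('pics/i.png',np.hstack([cv2.resize(x,(400,343),interpolation=2) for x in (a,b)]))
```

```text
{'t': np.float64(12.7), 'joint_positions': array([ 0.745,  0.821, -0.367,  1.973,  0.633,  0.461,  0.211]), 'dq': array([ 0.003, -0.001, -0.001,  0.   ,  0.001, -0.001,  0.001]), 'effort': array([-3.2000e-02, -5.3429e+01, -4.7990e+00, -8.3540e+00,  7.0000e-03,
        2.0000e-03, -0.0000e+00]), 'tool_pos': array([ 455.336, -284.908,   45.732]), 'orientation': array([0.592, 0.806, 0.   , 0.   ]), 'contact_force': array([ 0.368, -0.36 , -1.366]), 'wrist_torque': array([0.01 , 0.01 , 0.019]), 'gripper_force': np.float64(122.322), 'finger_gap': np.float64(0.667)}
```

View pics/i.png

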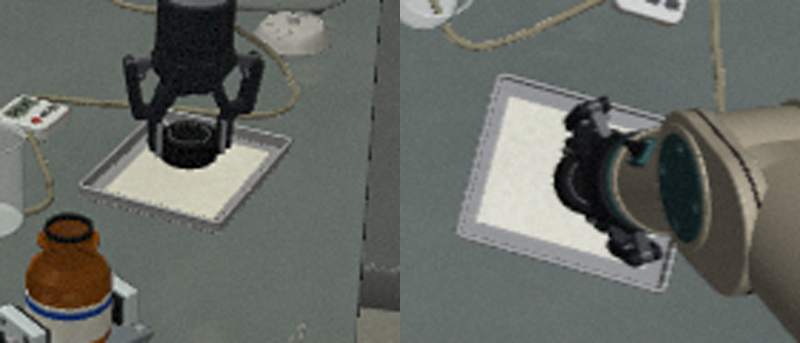

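The cap hangs level over the paper in the tray. I'll lower it until it makes contact.

>>> play_rows(
  rows=[
    {"dx": 0,"dy": 0,"dz": 4,"spin": 0},
    {"dx": 0,"dy": 0,"dz": 8,"spin": 0},
    {"dx": 0,"dy": 0,"dz": 11,"spin": 0},
    {"dx": 0,"dy": 0,"dz": 13,"spin": 0},
    {"dx": 0,"dy": 0,"dz": 15,"spin": 0},
    {"dx": 0,"dy": 0,"dz": 15,"spin": 0},
  ],
)

```text
t: 13.55
tool_pos: [455.0, -284.7, 30.2]
orientation: [0.592, 0.806, -0.0, -0.0]
contact_force: [-0.9, 0.6, -0.7]
finger_gap: 0.658
gripper_force: 122.3
```

>>> play_rows(
  rows=[
    {"dx": 0,"dy": 0,"dz": 0.5,"spin": 0},
    {"dx": 0,"dy": 0,"dz": 1,"spin": 0},
    {"dx": 0,"dy": 0,"dz": 1.5,"spin": 0},
    {"dx": 0,"dy": 0,"dz": 1.5,"spin": 0},
  ],
)

```text
t: 14.05
tool_pos: [455.0, -284.8, 28.8]
orientation: [0.592, 0.806, 0.0, 0.0]
contact_force: [0.1, -0.6, -0.9]
finger_gap: 0.657
gripper_force: 122.3
```

>>> play_rows(
  rows=[
    {"dx": 0,"dy": 0,"dz": 0.5,"spin": 0},
    {"dx": 0,"dy": 0,"dz": 1,"spin": 0},
    {"dx": 0,"dy": 0,"dz": 1,"spin": 0},
  ],
)

```text
t: 14.42
tool_pos: [455.1, -284.8, 28.0]
orientation: [0.592, 0.806, -0.0, 0.0]
contact_force: [-0.4, 0.0, 2.4]
finger_gap: 0.657
gripper_force: 122.8
```

>>> play_rows(
  rows=[
    {"dx": 0,"dy": 0,"dz": 0.5,"spin": 0},
    {"dx": 0,"dy": 0,"dz": 1,"spin": 0},
    {"dx": 0,"dy": 0,"dz": 1,"spin": 0},
  ],
)

```text
t: 14.8
tool_pos: [455.1, -284.8, 27.9]
orientation: [0.592, 0.806, -0.0, 0.0]
contact_force: [-2.0, 1.8, 13.2]
finger_gap: 0.656
gripper_force: 124.0
```

>>> play_rows(
  rows=[
    {"dx": 0,"dy": 0,"dz": -0.8,"spin": 0},
    {"dx": 0,"dy": 0,"dz": -0.8,"spin": 0},
  ],
  force=20,
)

```text
t: 15.05
tool_pos: [455.1, -284.8, 28.0]
orientation: [0.592, 0.806, -0.0, 0.0]
contact_force: [-1.9, 0.9, 6.8]
finger_gap: 0.659
gripper_force: 123.2
```

>>> play_rows(
  rows=[
    {"dx": 0,"dy": 0,"dz": 0,"spin": 0},
    {"dx": 0,"dy": 0,"dz": 0,"spin": 0},
    {"dx": 0,"dy": 0,"dz": 0,"spin": 0},
    {"dx": 0,"dy": 0,"dz": 0,"spin": 0},
    {"dx": 0,"dy": 0,"dz": 0,"spin": 0},
    {"dx": 0,"dy": 0,"dz": 0,"spin": 0},
  ],
  grip=0.1,
)

```text
t: 15.8
tool_pos: [455.0, -284.8, 27.6]
orientation: [0.592, 0.806, 0.0, 0.0]
contact_force: [-0.9, -0.9, 0.3]
finger_gap: 0.902
gripper_force: 0.0
```

>>> play_rows(
  rows=[
    {"dx": 0,"dy": 0,"dz": -5,"spin": 0},
    {"dx": 0,"dy": 0,"dz": -15,"spin": 0},
    {"dx": 0,"dy": 0,"dz": -30,"spin": 0},
    {"dx": 0,"dy": 0,"dz": -60,"spin": 0},
    {"dx": 0,"dy": 0,"dz": -95,"spin": 0},
    {"dx": 0,"dy": 0,"dz": -130,"spin": 0},
    {"dx": 0,"dy": 0,"dz": -155,"spin": 0},
    {"dx": 0,"dy": 0,"dz": -170,"spin": 0},
    {"dx": 0,"dy": 0,"dz": -170,"spin": 0},
    {"dx": 0,"dy": 0,"dz": -170,"spin": 0},
  ],
)

```text
t: 17.05
tool_pos: [454.4, -284.7, 196.9]
orientation: [0.592, 0.806, -0.0, -0.001]
contact_force: [-0.3, 0.1, -0.6]
finger_gap: 0.899
gripper_force: 0.0
```

Run:
```python
from plant import bot
import numpy as np,cv2
a=bot.read_camera('side')['image'][120:290,200:400]
b=bot.read_camera('wrist')['image']
cv2.imwrite('pics/j.png',np.hstack([cv2.resize(a,(400,340),interpolation=2),cv2.resize(b,(400,340))]))
```

```text
(no output)
```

View pics/j.png

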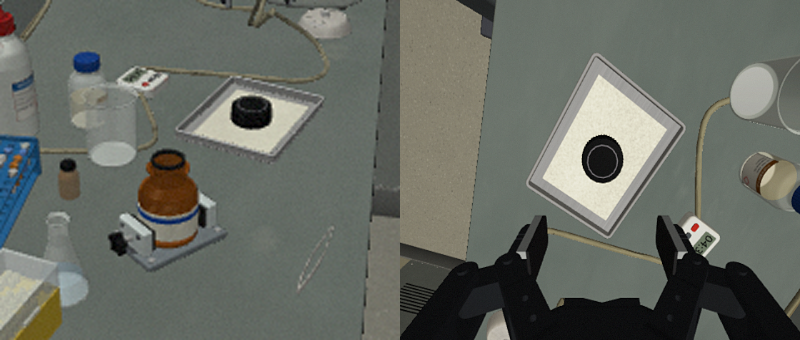

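The cap lies flat with its top up in the tray, at (602,158) in the wrist view. The beaker, flask and vial are still standing, and the gripper is clear.

```bash
python3 -c "
from plant import bot
print(bot.hand_in())"
```

```text
the job is handed in; nothing more can be done
None
```

The cap was broken loose, unscrewed and lifted off the jar, then set down flat with its open side down in the steel tray; the beaker, flask and vial were left standing and the job was handed in at about 17 s of the 48 s allowed.

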